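# Load the welding nest with a housing from the lidded tub

## Robot

A 7-joint arm with a two-finger parallel gripper is mounted at the origin on the work surface. World frame = base frame: x ahead of the robot, y to its left, z up, the work surface at z = 0. Lengths are in mm, angles in rad, forces in N, time in s.
With the tool pointing down it reaches from about 400 to 875 mm from the base axis. Payload 19.3 kg.
Tool frame: the origin (TCP) lies at the very end of the fingers, on their centre line; the grasp point (between the pads) lies 19 mm behind it (grip_point_offset is the z of the grasp point in the tool frame, in mm); z points along the fingers, y is the line along which they close (so a half turn about z gives the same grasp; the last joint's range is limited). The gripper opens to 85 mm and grips with 20 to 120 N. Pads are 22 mm wide; open, the fingers measure 114 mm over their backs; the gripper's body (76 mm by 85 mm) begins 54 mm behind the grasp point. The pads swing forward as they close: fully open they stand 13 mm farther back than shut.
Start: joints at [-1.4, 0.521, -0.036, 1.599, 0.021, 1.021, -0.113], TCP at [149.069, 606.954, 231.291] pointing down, gripper open.
Joint ranges: [-2.91, 2.91], [-0.3, 2.13], [-1.5, 1.42], [0.17, 2.43], [-1.26, 4.41], [0.16, 1.93], [-2.52, 2.52]. Speed limits (rad/s): [1.89, 1.89, 2.39, 2.39, 3.01, 3.01, 3.01].

## Interface

Orientations are given as a 3x3 rotation matrix whose columns are the frame's x, y, z axes.
In Python, from workcell import movep, movel, goto_joints, open_gripper, clamp, wait, inverse_kinematics, read_state, camera, PlanningError, finish_job, grip_point_offset gives the robot as it stands. Calls block until the motion is done:
- movep(position, orientation): joint-space move of the TCP to a pose.
- movel(position, frame=None, max_speed=150, guard=None): straight line of the TCP; frame=None keeps the orientation; max_speed is the mean speed in mm/s. With guard (N) it stops when the force on the tool has changed by that much, and returns True; else False.
- goto_joints(angles): joint-space move.
- open_gripper() and clamp(): open the fingers fully, or close them until they stop; the grip force is fixed at half the most.
- wait(seconds).
- inverse_kinematics(position, orientation): joint angles nearest the present ones, or None.
- read_state(): the state.
- camera(name): name is "scene" or "top" or "wrist"; returns a dict with "image" (384x512x3 uint8, blue, green, red), "range_z" (384x512 float32, mm along the optical axis (not along the pixel's ray), 0 where there is no reading), "fx", "fy", "cx", "cy" (pixels), "cam_to_world" (4x4, takes a point from camera to world coordinates). Camera axes: x right, y up, looking along -z (the intrinsics and any distortion apply to the point x, -y, -z); pixel columns grow to the right and rows downward; lengths in mm; the calibration is good to about 2 mm. A picture is of the moment at which its call begins.
A pose or a line that the arm cannot do raises PlanningError and nothing moves.
- finish_job(): hands the job in; it is judged then, once.
The state is a dict: "time": time; "qpos": joint angles; "qvel": joint speeds; "joint_efforts": joint torques, N m; "eef_pos": TCP position; "tool_rot": TCP orientation; "ft_force": force on the tool from outside, world axes, zero at the start; "torque": the same for the moment, N m; "finger_gap": finger opening in mm; "gripper_force": force on a finger pad.
Only numpy, scipy, OpenCV 4.12 (cv2) and the standard library are available. Lean on these libraries where they do the work, as an engineer would, in place of code of your own. Each camera call takes 0.05 s, during which the arm holds its last target. There are 200 camera calls.

## Task

Take hold of the fin on the blue tub's loose lid, tip that side up so the opposite edge comes out from under the tub's retaining lip, and lay the lid flat on the black rubber mat, fin up. Then take the white housing out of the tub and seat it fully home in the pocket of the sloped welding nest, flanged open rim down and closed face with the round port up, and let go. Leave the crate, the spare steel horn and the screwdriver where they are.

Things in the scene. Friction and masses are not known exactly. Their poses are not given: they have to be found in the camera images.
- tub: Fixed blue open tub, 150 (x) x 160 (y) x 120 high, walls 5; origin at centre of underside, z up. A lip on its -x wall covers the lid's edge from tub x -75 to -52, underside 131 and top 137 above the table. A rack inside holds the housing leaning back 25 degrees from upright toward -x, closed face toward +x and a little up, 43 mm free on either side in y.
- lid: Loose grey lid, 0.16 kg, axes as tub. Plate 5 thick, 164 in y, x -66 to +78; origin on plate's underside, which rests on the tub rim. Skirts 18 deep hang below it just inside the +x and both y walls; set down, it stands on them. Its -x edge is 14 mm under the lip: to free it, tip the +x side up 10 to 20 degrees about the -x edge and draw it 16 mm or more to +x.
- lid_fin (a point): Top centre of the lid's upright fin, 45 mm to +x of the lid's origin. The fin is 12 mm thick (lid y), 50 mm long (lid x), 36 mm high above the plate; point 41 mm above the lid's origin. Axes as the lid.
- housing: White cup-shaped cartridge housing, 80 (own x) x 56 (own y) x 50 deep (own z), 0.09 kg. Origin at centre of its open rim plane; own +z points from open rim to closed face. A flange 88 x 64 x 4 surrounds the rim (own z 0 to 4). Starts in the tub's rack, own -x end uppermost; can be gripped across the 56 mm width.
- housing_face (a point): Centre of the housing's closed face, 50 mm from the rim plane along own +z; a round port 36 mm wide, 4 mm high with a black disc stands on it.
- nest: Fixed nest unit: steel base plate 160 (x) x 130 (y) x 12 thick, origin on the table beneath the pocket plate, z up. It carries the sloped pocket plate and, swung down beside it at x = 65 to 180, y = 45 to 125, a black weld handpiece lying level, up to 75 mm high.
- nest_plate: The grey pocket plate, 124 (own x) x 100 (own y) x 14 thick, sloped 35 degrees: own z is its outward normal, leaning toward nest +x; own +x runs down the slope. Origin at the centre of its underside, 60 mm above the table.
- pocket (a point): Centre of the floor of the rectangular pocket in the plate's top, 92 (own x) x 68 (own y), 6 deep with 2 mm chamfered mouth; axes as nest_plate. The housing's flange fits in it with 2 mm play all round, either way round end for end; a seated housing has its origin within the play of this point and own z along the plate's z.
- mat: Flat black rubber mat, 200 (x) x 210 (y) x 4 thick, fixed on the table; origin at the centre of its underside.
- crate: Bystander: small blue open crate 120 x 160 x 70 high beyond the work; origin at centre of underside.
- spare_horn: Bystander: steel stepped cylinder 44 wide, 85 high, standing; origin at centre of underside.
- screwdriver: Bystander: screwdriver 170 long lying between robot and tub; origin near its middle, on the underside.
Not all that is in view belongs to the job. Of the things shaped like the lid, the grey one is meant.

How it is judged:
By the outcome, as a careful person would: the job done as asked, in the order asked, and still so for the second after the job is handed in, with the robot touching nothing.
It also fails if it takes over 70 s, if anything falls off the work surface, if the arm or the gripper's body presses on something with over 40 N, if the wrist force passes 120 N, or if a joint passes its speed limit or range.

## Working session

There is one attempt and no reset: what is moved stays moved. The work goes in short steps, each a Python script; the robot and the scene stay as the last script left them, time stands still between calls to the robot, and variables do not carry over. Pictures are saved under pics/ and viewed, at most 10 in all, crops included, and the job is handed in when it is done.

```bash
ls; mkdir -p pics; cat > h.py <<'E'
import numpy as np, cv2
from workcell import *
def world(c):
    v,u=np.mgrid[0:384,0:512]; r=c["range_z"]
    P=np.stack([(u-c["cx"])/c["fx"]*r,-(v-c["cy"])/c["fy"]*r,-r,np.ones_like(r)],-1)
    W=(P@np.array(c["cam_to_world"]).T)[...,:3]; W[r==0]=np.nan; return W
E
python3 - <<'E'
from h import *
import pickle
for n in("scene","top"):
    c=camera(n); pickle.dump(c,open(n+".pkl","wb")); cv2.imwrite(f"pics/{n}0.png",c["image"]); print(n,c.keys(),np.round(c["cam_to_world"],2).tolist(),c["fx"])
E
```

```text
pics
scene dict_keys(['image', 'range_z', 'fx', 'fy', 'cx', 'cy', 'cam_to_world']) [[-0.52, -0.62, 0.58, 1155.81], [0.85, -0.38, 0.36, 367.81], [0.0, 0.68, 0.73, 878.24], [0.0, 0.0, 0.0, 1.0]] 414.5969583327515
top dict_keys(['image', 'range_z', 'fx', 'fy', 'cx', 'cy', 'cam_to_world']) [[0.02, 1.0, -0.07, 474.43], [-1.0, 0.01, -0.02, -15.48], [-0.02, 0.07, 1.0, 1133.13], [0.0, 0.0, 0.0, 1.0]] 459.303581398508
```

View pics/scene0.png

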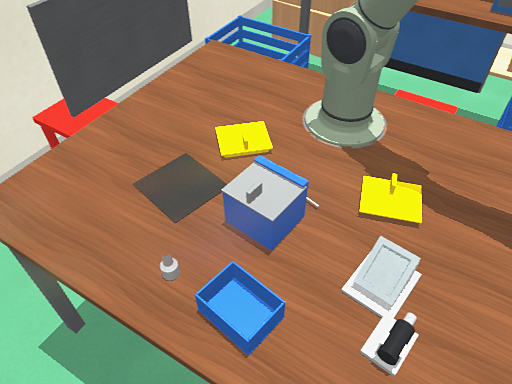

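View pics/top0.png

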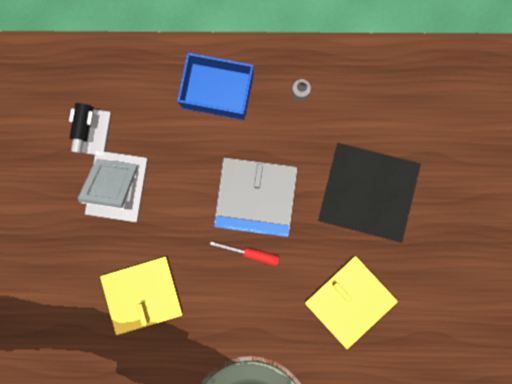

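Scene: the grey lid with its fin is on the blue tub (scene ~(262,190), top ~(258,195)). The lookalikes are two yellow lids, at top (142,296) and (351,302). The mat is at top (370,192), the nest at (113,185), the crate at (216,85), the horn at (301,89) and the screwdriver at (245,253). By its colour and its place on the tub I choose the grey lid; its fin is at top (258,176).

```bash
cat > m.py <<'E'
from h import *
import pickle
c=pickle.load(open("top.pkl","rb")); W=world(c); hsv=cv2.cvtColor(c["image"],cv2.COLOR_BGR2HSV)
s=pickle.load(open("scene.pkl","rb")); S=world(s)
def rect(m,name):
    m=m.astype(np.uint8); n,l,st,_=cv2.connectedComponentsWithStats(m)
    k=1+np.argmax(st[1:,4]); P=W[l==k]; P=P[~np.isnan(P[:,0])]
    (a,b),(w,h),t=cv2.minAreaRect(P[:,:2].astype(np.float32)); print(name,st[k],"c",np.round([a,b],1),"wh",np.round([w,h],1),"ang",round(t,2),"z",np.round(np.percentile(P[:,2],[5,50,95]),1)); return P
def box(u0,u1,v0,v1):
    b=np.zeros((384,512),bool); b[v0:v1,u0:u1]=1; return b
z=W[...,2]; gray=hsv[...,1]<60
rect(box(205,310,150,245)&(z>118)&(z<131)&gray,"lid")
rect(box(205,310,150,245)&(z>150),"fin")
rect(box(205,310,150,245)&(z>115),"lid+lip")
rect(box(205,310,150,245)&(hsv[...,1]>100)&(hsv[...,0]>95)&(hsv[...,0]<125)&(z>125),"lip")
rect(box(310,430,135,250)&(hsv[...,2]<70),"mat")
rect(box(70,150,150,225)&(z>5)&(z<22),"base")
rect(box(60,125,95,158)&(hsv[...,2]<70)&(z>25),"hand")
for nm,M in(("top",W),("scene",S)):
    if nm=="top": b=box(75,140,158,210)
    else: b=box(345,422,235,300)
    P=M[b]; P=P[(P[:,2]>35)&(P[:,2]<125)]; P=P[~np.isnan(P[:,0])]
    # RANSAC plane
    rng=np.random.default_rng(0); best=0
    for _ in range(300):
        q=P[rng.choice(len(P),3,False)]; n=np.cross(q[1]-q[0],q[2]-q[0]); n/=np.linalg.norm(n)+1e-9
        d=abs((P-q[0])@n)<1.5
        if d.sum()>best: best=d.sum(); I=d
    Q=P[I]; m=Q.mean(0); n=np.linalg.svd(Q-m)[2][2]; n*=np.sign(n[2])
    h=(P-m)@n; print(nm,"plane n",n.round(3),"tilt",np.degrees(np.arccos(n[2])).round(1),"az",np.degrees(np.arctan2(n[1],n[0])).round(1),len(Q),len(P),np.histogram(h,bins=np.arange(-12,13,2))[0])
    x=np.array([n[0],n[1],0]);x/=np.linalg.norm(x); x=np.cross(np.cross(n,x),n); y=np.cross(n,x)
    for lo,hi in((-1.5,1.5),(-8,-4),(4,8)):
        T=P[(h>lo)&(h<hi)]
        if len(T)<50: continue
        uv=np.c_[(T-m)@x,(T-m)@y].astype(np.float32); (a,b2),wh,t=cv2.minAreaRect(uv); print(lo,"rect",np.round([a,b2],1),np.round(wh,1),round(t,1),(m+a*x+b2*y+n*np.median((T-m)@n)).round(1))
cr=cv2.resize(c["image"][140:245,200:310],None,fx=5,fy=5,interpolation=cv2.INTER_CUBIC)
cv2.imwrite("pics/lidcrop.png",cr)
E
python3 m.py
```

```text
lid [ 216  158   81   67 4209] c [537.5  -8.7] wh [164.3 129.7] ang 83.22 z [123.2 126.3 129.2]
fin [254 163   9  24 132] c [569.4 -12.4] wh [11.9 49.6] ang 83.21 z [158.9 162.1 165.4]
lid+lip [ 215  157   83   79 5186] c [526.1  -7.3] wh [164.3 153.1] ang 83.25 z [123.4 126.8 140.2]
lip [215 216  74  20 770] c [461.3   1.3] wh [161.5  22.4] ang 83.29 z [135.4 138.4 141.4]
mat [ 319  143  101   99 6851] c [ 546.3 -283.4] wh [209.4 197.8] ang 76.38 z [1.8 5.4 8.9]
base [  82  150   66   72 1437] c [554.8 350. ] wh [162.6 169.8] ang 85.84 z [ 9.3 13.3 17. ]
hand [ 70 103  24  38 550] c [700.7 412.2] wh [40.4 84. ] ang 81.97 z [59.2 71.6 76.3]
top plane n [0.562 0.02  0.827] tilt 34.2 az 2.0 641 2161 [ 14  28  51 144 268 375 424 200 121 197 142  49]
-1.5 rect [0.2 5. ] [ 83.2 104.6] 81.7 [557.6 335.3  70.1]
-8 rect [-2.8 -0.9] [69.9 99.6] 81.6 [552.8 330.3  67.1]
4 rect [0.6 7.1] [ 80.5 103.3] 80.9 [561.4 337.1  75.1]
scene plane n [0.586 0.008 0.81 ] tilt 35.9 az 0.8 772 2498 [  0   1  22 115 291 448 531 342 224 209 195  84]
-1.5 rect [0.4 4.9] [81.2 99. ] 83.0 [555.7 335.7  68.1]
-8 rect [ 0.1 11.8] [69.2 75.1] 83.6 [552.6 341.2  64.3]
4 rect [1.1 4.7] [ 80.5 100.4] 83.0 [559.6 335.6  72.5]
```

View pics/lidcrop.png

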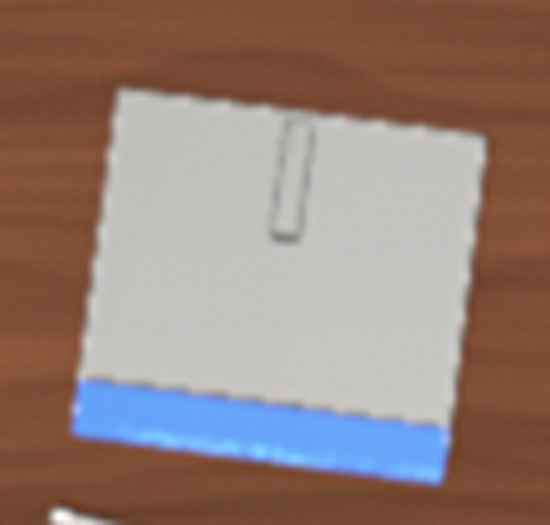

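The crop confirms it: a grey plate with an upright fin (crop ~(292,180)) and its far edge under the blue lip. Sizes and heights match the description (fin 12x50, z≈161). I'll check reachability and move in.

```bash
cat >> h.py <<'E'
def rz(d): d=np.radians(d);c,s=np.cos(d),np.sin(d);return np.array([[c,-s,0],[s,c,0],[0,0,1.]])
def ry(d): d=np.radians(d);c,s=np.cos(d),np.sin(d);return np.array([[c,0,s],[0,1,0],[-s,0,c]])
# tool frame for yaw (deg), lean alpha (deg): fingers toward (sin a,0,-cos a) in yawed frame; s=+1/-1 tool x along +/- x
def tool(yaw,a,s=1): return rz(yaw)@ry(-a)@np.diag([s,-s,-1.])
TY=-6.9; FIN=np.array([569.4,-12.4,161.]); MY=-13.6
E
python3 - <<'E'
from h import *
st=read_state(); print(np.round(st["tool_rot"],2).tolist(), grip_point_offset, st["finger_gap"],st["time"])
for s in(1,-1):
  for nm,p,yaw,a in(("fin",[569,-12,133],TY,0),("finhi",[569,-12,260],TY,0),("tip",[565,-12,165],TY,15),("mat",[584,-293,36],MY,0),("tub0",[520,-7,60],TY,0),("tub-15",[520,-7,60],TY,-15),("nest30",[555,335,90],-7,30),("nest15",[555,335,90],-7,15),("nest30h",[600,335,160],-7,30)):
    q=inverse_kinematics(p,tool(yaw,a,s)); print(s,nm,None if q is None else np.round(q,2))
E
```

```text
[[-0.97, 0.24, -0.0], [0.24, 0.97, -0.0], [-0.0, -0.0, -1.0]] -18.700000000000003 84.85074960722797 0.1
1 fin [-0.55  0.67  0.69  1.86 -0.57  0.81 -1.25]
1 finhi [-0.74  0.6   1.01  1.75 -0.56  1.11 -1.24]
1 tip [-0.61  0.49  0.65  2.07 -0.57  0.47 -1.26]
1 mat [-0.04  0.95  0.69  1.67 -0.78  0.83 -0.81]
1 tub0 [-0.45  0.68  0.48  2.02 -0.57  0.57 -1.25]
1 tub-15 [-0.49  0.85  0.65  1.8  -0.6   0.99 -1.22]
1 nest30 [-1.36  0.82  0.75  2.01 -0.54  0.18 -2.05]
1 nest15 [-1.17  0.78  0.66  1.85 -0.55  0.5  -1.93]
1 nest30h [-1.34  0.77  0.85  1.89 -0.46  0.35 -2.04]
-1 fin [-0.24  0.57  0.21  1.85 -0.17  0.74  1.52]
-1 finhi [-0.4   0.43  0.44  1.74 -0.21  1.02  1.57]
-1 tip [-0.34  0.42  0.28  2.06 -0.14  0.42  1.48]
-1 mat [ 0.3   0.81  0.12  1.65 -0.14  0.69  1.82]
-1 tub0 [-0.14  0.62  0.05  2.   -0.06  0.52  1.41]
-1 tub-15 [-0.14  0.73  0.1   1.78 -0.14  0.89  1.5 ]
-1 nest30 [-1.16  0.71  0.44  2.    0.71  0.23 -0.08]
-1 nest15 [-0.82  0.66  0.13  1.83  0.26  0.49  0.5 ]
-1 nest30h [-1.01  0.6   0.32  1.88  0.59  0.41  0.16]
```

```bash
python3 - <<'E'
from h import *
movep([569.4,-12.4,270],tool(TY,0,-1))
c=camera("wrist"); cv2.imwrite("pics/w1.png",c["image"]); W=world(c); z=W[...,2]
m=(z>150)&(z<172)&(np.hypot(W[...,0]-569,W[...,1]+12)<45); P=W[m]; print(len(P))
(a,b),wh,t=cv2.minAreaRect(P[:,:2].astype(np.float32)); print("fin",a,b,wh,t,np.median(P[:,2]))
print(read_state()["eef_pos"],read_state()["time"],np.nanmedian(z[(z>115)&(z<135)]))
E
```

```text
718
fin 569.0470581054688 -11.005245208740234 (11.851393699645996, 49.32155990600586) 83.44873046875 161.69823655438418
[569.43767734 -11.66517839 269.89809613] 2.8 125.85077747877597
```

View pics/w1.png

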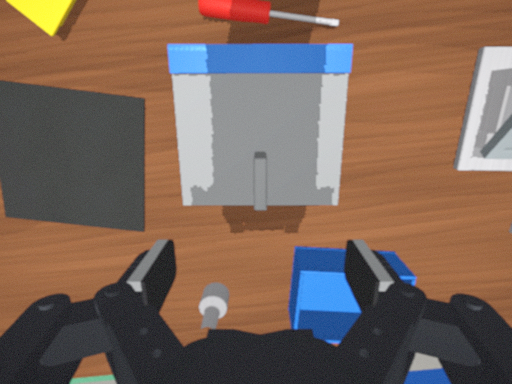

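The wrist view confirms the grey lid's fin at pixel (260,180), measured at (569,-11.5,161.7), in line with the first value. Now I grip, tip, draw out and lift.

```bash
python3 - <<'E'
from h import *
F=np.array([569.2,-11.7]); R=rz(TY)
def st(t):
    s=read_state(); print(t,"t",round(s["time"],2),"gap",round(s["finger_gap"],1),"F",np.round(s["ft_force"],1),"p",np.round(s["eef_pos"],1))
movel([*F,134],max_speed=130,guard=15); st("down")
clamp(); st("clamp")
piv=np.array([*F,120.])-R@[111.,0,0]
rel=R.T@(read_state()["eef_pos"]-piv)
for a in(4,8,12,16):
    movel(piv+R@ry(-a)@rel,tool(TY,a,-1),max_speed=40); 
st("tip")
p=piv+R@ry(-16)@rel+R@[26.,0,0]
movel(p,max_speed=60); st("drawn")
c=camera("scene"); cv2.imwrite("pics/s2.png",c["image"])
E
```

```text
down t 4.0 gap 85.2 F [ 0.3 -0.5  0.6] p [569.6 -11.7 134.7]
clamp t 4.67 gap 10.6 F [-1.2  0.3  5.1] p [569.3 -11.8 134.2]
tip t 6.04 gap 11.2 F [-0.1  0.8 -0.6] p [561.3 -10.6 164.1]
drawn t 6.62 gap 10.8 F [ 0.7  0.7 -0.4] p [587.1 -14.1 164.2]
```

View pics/s2.png

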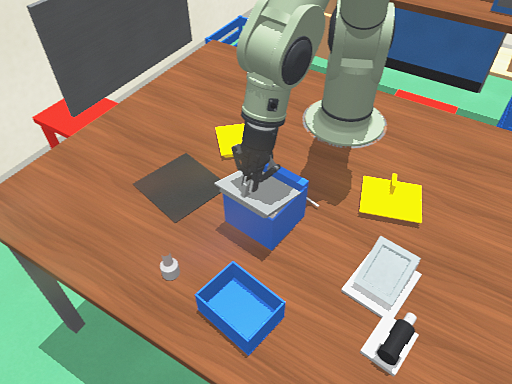

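Lid held at about 16° and drawn clear of the lip (scene ~(262,190)). Now I carry it to the mat.

```bash
python3 - <<'E'
from h import *
def st(t):
    s=read_state(); print(t,"t",round(s["time"],2),"gap",round(s["finger_gap"],1),"F",np.round(s["ft_force"],1),"p",np.round(s["eef_pos"],1))
p=read_state()["eef_pos"]
movel(p+[10,0,70],max_speed=120)
M=np.array([546.3,-283.4])+(rz(MY)@[39.,0,0])[:2]
movep([*M,150],tool(MY,0,-1)); st("over")
movel([*M,45],max_speed=120); print(movel([*M,33],max_speed=25,guard=6)); st("down")
open_gripper(); wait(.2); st("open")
movel([*M,150],max_speed=150)
# go where the wrist camera sees tub
movep([540,-10,300],tool(TY,0,-1)); st("above tub")
import pickle
c=camera("wrist"); pickle.dump(c,open("w3.pkl","wb"))
c2=camera("top"); pickle.dump(c2,open("t3.pkl","wb"))
cv2.imwrite("pics/wt3.png",cv2.resize(np.hstack([c["image"],c2["image"]]),(800,300)))
E
```

```text
over t 8.54 gap 11.1 F [ 0.1  0.4 -1.8] p [ 584.9 -290.9  150.1]
True
down t 9.97 gap 10.8 F [-0.3  0.6  5.7] p [ 584.4 -292.6   36. ]
open t 10.88 gap 85.3 F [0.7 0.6 0.1] p [ 584.1 -292.4   35.8]
above tub t 13.02 gap 85.5 F [ 0.8 -0.2 -0. ] p [540.  -11.  299.5]
```

View pics/wt3.png

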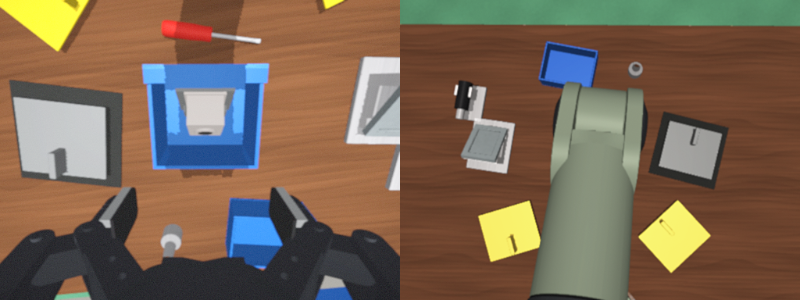

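The lid lies flat on the mat, fin up (left panel (65,135), right panel (690,145)). The housing is in the tub at left panel (205,110). I'll measure it in the tub frame from the wrist depth, and the nest plate too.

```bash
python3 - <<'E'
from h import *
import pickle
c=pickle.load(open("w3.pkl","rb")); W=world(c); hsv=cv2.cvtColor(c["image"],cv2.COLOR_BGR2HSV)
T=np.array([524.4,-6.5,0])
L=(W-T)@rz(TY)  # tub frame
ok=(abs(L[...,0])<68)&(abs(L[...,1])<73)&(L[...,2]>8)&(L[...,2]<128)
wh=ok&(hsv[...,1]<70)
print("n",wh.sum(),"rim z",np.nanmedian(L[...,2][(abs(L[...,1])>75)&(abs(L[...,1])<80)&(abs(L[...,0])<60)&(L[...,2]>100)]))
P=L[wh]; print("y range",np.percentile(P[:,1],[1,50,99]).round(1),"z",np.percentile(P[:,2],[1,50,99]).round(1),"x",np.percentile(P[:,0],[1,50,99]).round(1))
xh=np.array([np.sin(.4363),0,-np.cos(.4363)]); zh=np.array([np.cos(.4363),0,np.sin(.4363)])
a=P@xh; b=P@zh
print("xh",np.histogram(a,bins=np.arange(np.floor(a.min()),a.max()+3,3)))
print("zh",np.histogram(b,bins=np.arange(np.floor(b.min()),b.max()+3,3)))
# 2D map: for slices in y centre, profile (a,b)
for lo,hi in((-34,-27),(-26,26),(27,34)):
    m=(P[:,1]>lo)&(P[:,1]<hi); print(lo,hi,m.sum(),"a",np.percentile(a[m],[2,25,50,75]).round(1) if m.sum() else "","b",np.percentile(b[m],[2,50,98]).round(1) if m.sum() else "")
m=abs(P[:,1])<15
idx=np.where(m)[0]; q=P[idx][np.argsort(P[idx][:,0])]
for x0 in range(-66,40,4):
    k=q[(q[:,0]>=x0)&(q[:,0]<x0+4)]
    if len(k): print(x0,len(k),np.percentile(k[:,2],[10,50,90]).round(1))
E
```

```text
n 3398 rim z 120.53831170698606
y range [-41.    0.6  43.1] z [ 28.7  96.5 112.2] x [-42.6 -13.7  37.3]
xh (array([ 287,  271, 1703,  218,   37,   52,   45,   42,   55,   42,   90,
         47,   62,   40,   33,   35,   38,   33,   27,   16,   33,   18,
         63,   22,   13,   17,    8,   36,    5,    6,    2,    2]), array([-106., -103., -100.,  -97.,  -94.,  -91.,  -88.,  -85.,  -82.,
        -79.,  -76.,  -73.,  -70.,  -67.,  -64.,  -61.,  -58.,  -55.,
        -52.,  -49.,  -46.,  -43.,  -40.,  -37.,  -34.,  -31.,  -28.,
        -25.,  -22.,  -19.,  -16.,  -13.,  -10.]))
zh (array([141, 527, 166, 256, 132, 147, 108, 120, 106, 129, 103, 131, 104,
       132, 107, 134, 104, 138, 439, 137,  37]), array([ 0.,  3.,  6.,  9., 12., 15., 18., 21., 24., 27., 30., 33., 36.,
       39., 42., 45., 48., 51., 54., 57., 60., 63.]))
-34 -27 117 a [-104.8 -102.4  -89.3  -56.7] b [ 1.3  6.9 17.1]
-26 26 2582 a [-104.3  -98.7  -97.9  -97. ] b [ 2.7 34.5 59.8]
27 34 151 a [-105.  -101.7  -98.1  -93.4] b [ 1.7  9.7 55.5]
-46 26 [93.6 94.7 95.8]
-42 104 [94.5 95.7 96.8]
-38 78 [94.8 95.7 96.7]
-34 87 [92.8 93.6 94.7]
-30 93 [93.9 94.9 95.9]
-26 103 [95.9 96.9 98.1]
-22 77 [ 98.   98.7 100. ]
-18 103 [ 99.4 100.6 101.7]
-14 99 [101.4 102.6 103.9]
-10 84 [103.  104.3 105.3]
-6 103 [105.  106.3 107.6]
-2 101 [107.2 108.3 109.5]
2 86 [109.  110.1 111.4]
6 88 [110.2 111.4 112.6]
10 39 [104.4 105.6 109.4]
14 45 [ 95.1  97.  100.8]
18 71 [89.  91.6 93.9]
22 49 [87.1 88.6 93.1]
26 45 [78.6 81.2 85.9]
30 24 [69.9 73.1 74.4]
34 11 [62.9 64.5 65.6]
38 5 [43.2 45.8 46.3]
```

```bash
python3 - <<'E'
from h import *
import pickle
c=pickle.load(open("w3.pkl","rb")); Rt=tool(TY,0,-1)
C=np.array(c["cam_to_world"]); print("cam in tool",(Rt.T@(C[:3,3]-[540,-11,299.5])).round(1),(Rt.T@C[:3,:3]).round(2).tolist())
movep([590,330,290],tool(-7,-20,-1))
c=camera("wrist"); pickle.dump(c,open("w4.pkl","wb")); cv2.imwrite("pics/w4.png",c["image"])
W=world(c); z=W[...,2]; s=read_state(); print(s["time"],s["eef_pos"])
E
```

```text
cam in tool [  73.8    1.  -143.5] [[-0.0, 0.96, 0.29], [1.0, 0.0, 0.0], [0.0, 0.29, -0.96]]
14.4667 [590.60726236 328.42376325 290.67692356]
```

View pics/w4.png

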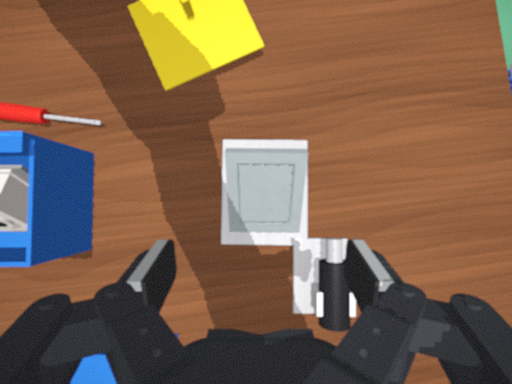

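The pocket is clearly seen at px (266,193) in the plate (225–307,150–240), with the handpiece at (334,290).

```bash
python3 - <<'E'
from h import *
import pickle
c=pickle.load(open("w4.pkl","rb")); W=world(c)
def ana(P,yaw0):
    n=rz(yaw0)@ry(35)@[0,0,1]; 
    h=P@n; hh,e=np.histogram(h,bins=np.arange(h.min(),h.max(),1)); print("h peaks",[(e[i].round(1),int(hh[i])) for i in np.argsort(hh)[-8:]])
    return h
b=np.zeros((384,512),bool); b[140:246,218:300]=1
P=W[b]; P=P[(P[:,2]>25)&(P[:,2]<130)]; print(len(P))
yaw=-7.
for it in range(3):
    R=rz(yaw)@ry(35); Q=P@R
    top=np.percentile(Q[:,2],80)
    m=abs(Q[:,2]-top)<14
    r=cv2.minAreaRect(Q[m][:,:2].astype(np.float32)); ang=r[2] if r[2]<45 else r[2]-90
    print("yaw",yaw,"plate rect",np.round(r[0],1),np.round(r[1],1),"ang",round(ang,2)); yaw+=ang*.8
R=rz(yaw)@ry(35); Q=P@R
uc=r[0]; d=Q[:,:2]-uc
inn=(abs(d[:,0])<38)&(abs(d[:,1])<26); fr=((abs(d[:,0])>51)&(abs(d[:,0])<59)&(abs(d[:,1])<48))|((abs(d[:,1])>39)&(abs(d[:,1])<47)&(abs(d[:,0])<58))
fl,tp=np.median(Q[inn][:,2]),np.median(Q[fr][:,2]); print("floor",fl,"top",tp,inn.sum(),fr.sum())
# free plane fit of floor
A=P[inn]; mm=A.mean(0); n=np.linalg.svd(A-mm)[2][2]; n*=np.sign(n[2]); print("floor n tilt",np.degrees(np.arccos(n[2])),"az",np.degrees(np.arctan2(n[1],n[0])))
mk=(Q[:,2]<(fl+tp)/2)&(abs(d[:,0])<52)&(abs(d[:,1])<40); lo,hi=np.percentile(Q[mk][:,:2],[1,99],axis=0); print("pocket ext",lo.round(1),hi.round(1),"size",(hi-lo).round(1),"ctr",((lo+hi)/2).round(1),"plate ctr",np.round(uc,1))
print("pocket world via pocket",(R@[*((lo+hi)/2),fl]).round(1),"via plate",(R@[*uc,fl]).round(1))
# image pocket outline: dark edges -> contour
g=cv2.cvtColor(c["image"],cv2.COLOR_BGR2GRAY); e=cv2.Canny(g,20,50); ed=np.zeros_like(b); ed[156:230,231:301]=1
v,u=np.where((e>0)&ed); K=np.array(c["cam_to_world"]); o=K[:3,3]
D=np.c_[(u-c["cx"])/c["fx"],-(v-c["cy"])/c["fy"],-np.ones(len(u))]@K[:3,:3].T
t=(tp-o@R[:,2])/(D@R[:,2]); X=(o+D*t[:,None])@R
x=X[:,:2]; print("edge rect",cv2.minAreaRect(x.astype(np.float32)),"theory ctr at plate height")
O=R@[*uc,fl]; print("nest origin below:", (O-R@[0,0,8.])[2])
E
```

```text
6173
yaw -7.0 plate rect [381.4 404.8] [ 99.9 125.5] ang -0.55
yaw -7.44176025390625 plate rect [378.9 408.8] [ 99.9 125.5] ang -0.19
yaw -7.5966552734375 plate rect [378.  410.2] [ 99.9 125.5] ang -0.07
floor 346.7243400028044 top 352.6766643679857 1884 1461
floor n tilt 34.99307844630895 az -7.640031842788098
pocket ext [334.4 377. ] [423.8 444.3] size [89.4 67.3] ctr [379.1 410.6] plate ctr [378.  410.2]
pocket world via pocket [559.5 339.2  66.6] via plate [558.6 338.8  67.2]
edge rect ((381.4160461425781, 413.38397216796875), (105.97489166259766, 94.17677307128906), 0.7301740050315857) theory ctr at plate height
nest origin below: 60.67231177842094
```

```bash
cat >> h.py <<'E'
TUB=np.array([524.4,-6.5,0]); RT=rz(TY); NY=-7.6; POCK=np.array([559.1,339.0,66.6]); RP=rz(NY)@ry(35)
def st(t):
    s=read_state(); print(t,"t",round(s["time"],2),"gap",round(s["finger_gap"],1),"F",np.round(s["ft_force"],1),"p",np.round(s["eef_pos"],1))
E
python3 - <<'E'
from h import *
import pickle
c=pickle.load(open("w3.pkl","rb")); W=world(c); L=(W-TUB)@RT
xh=np.array([.4226,0,-.9063]); zh=np.array([.9063,0,.4226]); a=L@xh; b=L@zh
m=(abs(a+98)<2.5)&(b>18)&(b<54)&(abs(L[...,1])<50); y=L[m][:,1]; ye=np.percentile(y,[1,99]); y0=ye.mean()
mf=(a>-97)&(a<-65)&(abs(L[...,1])<22)&(b>45); print("top-end y",ye.round(1),"a",np.median(a[m]).round(1),"face b hist",np.histogram(b[mf],bins=np.arange(50,64))[0])
G=np.array([3.9,y0,83.5]); al=-15; Rg=tool(TY,al,-1)
tcp=TUB+RT@(G+18.7*np.array([np.sin(np.radians(al)),0,-np.cos(np.radians(al))]))
back=-Rg[:,2]
movep(tcp+back*120+[0,0,40],Rg); st("above")
movel(tcp+back*60,max_speed=200); print(movel(tcp,max_speed=70,guard=12)); st("in")
clamp(); st("clamp")
s=read_state(); Rh=RT@np.c_[xh,[0,1,0],zh]
O=TUB+RT@(np.array([-19.3,y0,55.0]))
T=np.array(s["tool_rot"]); np.savez("rel.npz",R=T.T@Rh,p=T.T@(O-s["eef_pos"])); print("rel",(T.T@(O-s["eef_pos"])).round(1))
E
```

```text
top-end y [-26.4  28.4] a -98.0 face b hist [  0   2   4   2   5 194  18  19  22  43  11   0   0]
above t 15.78 gap 85.4 F [ 0.1 -0.2  0.3] p [555.   -7.7 221.4]
False
in t 17.43 gap 85.2 F [1.  0.6 0.5] p [523.9  -5.4  65.7]
clamp t 17.82 gap 55.2 F [-0.4 -0.6  5.1] p [523.9  -5.4  65.9]
rel [15.2 -0.  15.3]
```

```bash
python3 - <<'E'
from h import *
import pickle
p=np.array(read_state()["eef_pos"])
p1=p+RT@np.array([-.4226,0,.9063])*14
print(movel(p1,max_speed=50,guard=25)); st("up1")
print(movel(p1+[0,0,110],max_speed=130,guard=25)); st("up2")
wait(.2); c=camera("wrist"); s=read_state(); pickle.dump((c,s["eef_pos"],s["tool_rot"]),open("w5.pkl","wb")); cv2.imwrite("pics/w5.png",c["image"])
T=np.array(s["tool_rot"]); rel=np.load("rel.npz"); Rh=T@rel["R"]; O=s["eef_pos"]+T@rel["p"]
H=(world(c)-O)@Rh
m=(np.abs(H[...,0])<50)&(np.abs(H[...,1])<36)&(H[...,2]>-6)&(H[...,2]<60)
P=H[m]; print(len(P),"x pct",np.percentile(P[:,0],[1,50,99]).round(1),"z",np.percentile(P[:,2],[1,50,99]).round(1))
e=P[(abs(P[:,0]+40)<5)&(P[:,2]>10)&(P[:,2]<46)&(abs(P[:,1])<22)]; print("top end",len(e),np.median(e[:,0]),"slope x/z",np.degrees(np.polyfit(e[:,2],e[:,0],1)[0]),"x/y",np.degrees(np.polyfit(e[:,1],e[:,0],1)[0]),"y",np.percentile(P[abs(P[:,0]+40)<3][:,1],[1,99]))
f=P[(abs(P[:,2]-50)<3)&(P[:,0]>-34)]; print("face",len(f),np.median(f[:,2]) if len(f) else 0)
fl=P[(abs(P[:,0]+44)<3)]; print("flange z",len(fl),np.percentile(fl[:,2],[2,50,98]))
print("top end z max",np.percentile(e[:,2],[1,99]),np.percentile(P[(abs(P[:,0]+40)<3)][:,2],[1,99]))
E
```

```text
False
up1 t 18.25 gap 55.5 F [-0.1  0.2 -1.5] p [517.9  -4.5  78.9]
False
up2 t 19.25 gap 55.5 F [ 0.4 -0.3 -0.4] p [517.6  -4.6 187.9]
19081 x pct [-48.5 -40.   -8. ] z [ 0.1 30.4 53.4]
top end 8862 -39.96577385061529 slope x/z -0.02224379154067968 x/y 0.0903308007025289 y [-29.29963964  30.66328693]
face 1190 50.00639988002044
flange z 2499 [-0.42528767  3.43079498 47.48467515]
top end z max [10.4349734  45.82035489] [ 3.34592477 49.30770637]
```

View pics/w5.png

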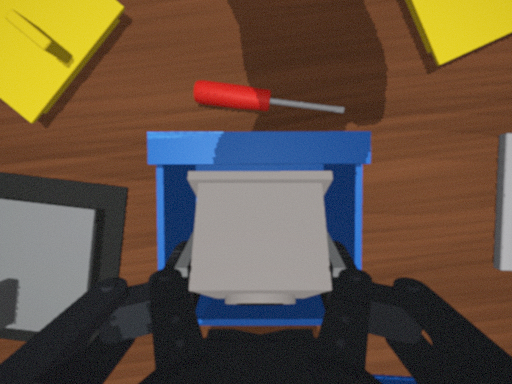

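The housing is held square (top end at px (262,230)) and its measured in-hand pose matches to about 0.1 mm. Now I seat it.

```bash
python3 - <<'E'
from h import *
import pickle
rel=np.load("rel.npz"); R=RP@rel["R"].T; n=RP[:,2]
at=lambda h: POCK+n*h-R@rel["p"]
p=np.array(read_state()["eef_pos"]); print("IK",inverse_kinematics(at(0),R))
movel(p+[0,0,60],max_speed=150)
movep(at(70)+[0,0,30],R); st("pre")
movel(at(15),max_speed=120); st("near")
print(movel(at(-1.5),max_speed=20,guard=12)); st("contact")
s=read_state(); print("height above floor",(np.array(s["eef_pos"])-at(0))@RP)
c=camera("scene"); pickle.dump(c,open("s6.pkl","wb")); cv2.imwrite("pics/s6.png",cv2.resize(c["image"][200:370,290:460],None,fx=3.5,fy=3.5,interpolation=cv2.INTER_CUBIC))
E
```

```text
IK [-1.06141298  0.75438697  0.50940304  1.80941956 -0.31921382  0.48363586
  1.00384838]
pre t 21.38 gap 55.5 F [ 0.3 -1.3 -0.3] p [610.2 330.4 172.9]
near t 22.21 gap 55.2 F [-0.3  0.6 -0.7] p [579.  336.3  98.4]
True
contact t 22.9 gap 55.3 F [-0.1  0.1  6.2] p [570.2 337.6  85.9]
height above floor [0.14771621 0.04515067 0.70028881]
```

View pics/s6.png

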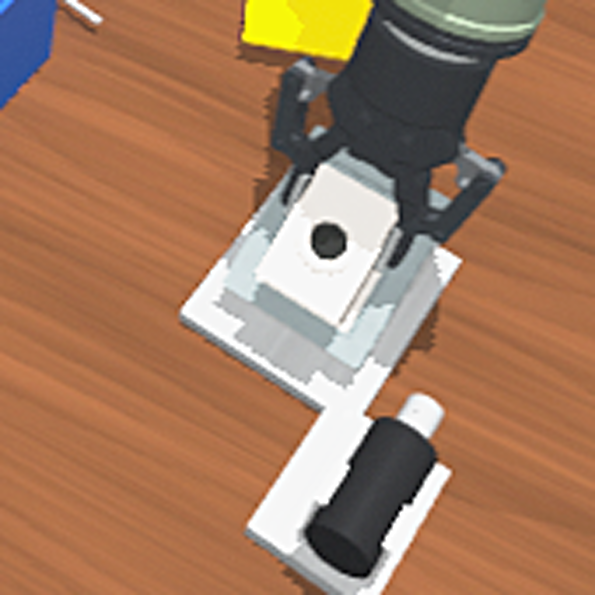

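Contact came 0.7 mm above the floor, so the flange is in the pocket (housing at crop (330,245), port up). Now I release, back off and check.

```bash
python3 - <<'E'
from h import *
import pickle
open_gripper(); wait(.2); st("open")
s=read_state(); T=np.array(s["tool_rot"]); p=np.array(s["eef_pos"])
movel(p-T[:,2]*110,max_speed=120); 
movep([590,330,290],tool(-7,-20,-1)); wait(.2); st("view")
c=camera("wrist"); H=(world(c)-POCK)@RP
f=H[(abs(H[...,0])<60)&(abs(H[...,1])<40)&(H[...,2]>35)&(H[...,2]<65)]
q=f[(abs(f[:,2]-50)<3)&(np.hypot(f[:,0],f[:,1])>22)]; A=np.c_[q[:,:2],np.ones(len(q))]; k=np.linalg.lstsq(A,q[:,2],rcond=None)[0]
r=cv2.minAreaRect(q[:,:2].astype(np.float32)); print("face z",k[2].round(2),"tilt deg",np.degrees(k[:2]).round(2),"rect",r)
g=cv2.hconcat([c["image"],camera("scene")["image"]]); cv2.imwrite("pics/f7.png",cv2.resize(g,(800,300)))
E
```

```text
open t 23.56 gap 85.5 F [-0.1  0.8 -0.5] p [569.9 337.3  85.4]
view t 25.76 gap 85.3 F [-0.1 -0.8 -0.5] p [589.  331.1 289.7]
face z 50.2 tilt deg [ 0.22 -0.05] rect ((0.40613555908203125, 0.27686119079589844), (82.32535552978516, 55.99974060058594), 0.04309050738811493)
```

View pics/f7.png

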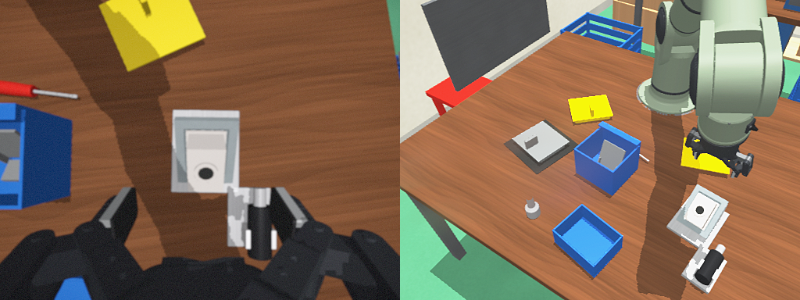

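The housing is seated (left panel (206,160)): face 50.2 mm above the pocket floor, tilt about 0.2°, centred to 0.5 mm. The lid is flat on the mat (right panel (540,142)) and the bystanders have not moved.

```bash
python3 -c "
from workcell import *
print(finish_job())"
```

```text
the job is handed in; nothing more can be done
None
```

The job is handed in at about 26 s of the 70 s allowed: the lid lies flat on the mat, fin up, and the housing is fully seated in the nest pocket, port up, and released.

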